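# Test plate from the plank riser onto the staining rack

## Robot

A 6-joint arm with a two-finger parallel gripper is mounted at the origin on the work surface. World frame = base frame: x ahead of the robot, y to its left, z up, the work surface at z = 0. Lengths are in mm, angles in degrees, forces in N, time in s.
With the tool pointing down it reaches from about 350 to 850 mm from the base axis. Payload 8.1 kg.
Tool frame: the origin (TCP) lies at the very end of the fingers, on their centre line; the grasp point (between the pads) lies r.tcp_to_grasp behind it (r.tcp_to_grasp is the distance from the TCP to the grasp point, in mm); z points along the fingers, y is the line along which they close (so a half turn about z gives the same grasp; the last joint's range is limited). The gripper opens to 85 mm and grips with 20 to 120 N. Pads are 22 mm wide; open, the fingers measure 114 mm over their backs; the gripper's body (76 mm by 85 mm) begins 54 mm behind the grasp point. The pads swing forward as they close: fully open they stand 13 mm farther back than shut.
Start: joints at [-69.465, 7.471, 85.268, -0, 87.261, -4.893], TCP at [257.644, -541.871, 231.292] pointing down, gripper open.
Joint ranges: [-169.43, 169.43], [-51.17, 129.36], [1.28, 143.12], [-76.62, 256.62], [0, 156.53], [-152.29, 152.29]. Speed limits (degrees/s): [136.94, 136.94, 159.86, 180, 180, 180].

## Interface

Orientations are given as [roll, pitch, yaw] about the fixed x, y, z axes, in that order (R = Rz(yaw) Ry(pitch) Rx(roll)).
In Python, from bench import r gives the robot as it stands.
- The arm moves only by the shell command python3 -m handwheel 'ROWS' [OPENING] [FORCE]. ROWS is JSON, a list of rows, each a list of 4 numbers: the shift along the tool's x, y, z in m, then the turn about the tool's z in degrees. A call has 1 to 10 rows; each row shifts and turns the commanded pose from where the row before left it, along the tool's axes as they then stand; what a row does not reach is not made up. A row lasts 1/10 s, in which the tool goes at most 50 mm and 8.59 degrees, less where a joint would pass 70% of its speed; a pose out of reach is approached as far as the arm can. A call is refused whole if a number of a shift passes 0.05 or a number of a turn 8.59, either way. A call with a gripper value outside its range is refused whole. OPENING is the finger opening in m, from 0 to 0.0854, set as the call begins (- or left out, the last holds). The fingers move at their own pace and stop on an object; FORCE is the grip in N (left out, the last holds). Time passes only in rows, so rows that do not move let the fingers close. It gives the time, the measured TCP pose, the force, the opening and the grip force at its end, in the units of the state.
- r.sense(): the state, without advancing time (a new reading comes with each control period).
- r.snapshot(name): name is "scene" or "side" or "wrist"; returns the picture (480x640x3 uint8, red, green, blue); there is no depth.
- r.camera_params(name): a dict with "fx", "fy", "cx", "cy" (pixels), "R" (3x3) and "t" (3): a world point X has camera coordinates R X + t; the wrist camera has in their place "mount" (4x4, takes a point from camera to tool coordinates, whose origin is the TCP and whose axes are the flange's). Camera axes: x right, y down, z forward; pixel columns grow to the right and rows downward; lengths in mm; the calibration is good to about 2 mm. A picture is of the moment at which its call begins: read the wrist's pose just before it. camera_params takes no time and is no camera call.
- r.hand_in(): hands the job in; it is judged then, once.
The state is a dict: "time": time; "joint_pos": joint angles; "qd": joint speeds; "joint_efforts": joint torques, N m; "tool_pos": TCP position; "tcp_rot": TCP orientation; "ft_force": force on the tool from outside, world axes, zero at the start; "wrist_torque": the same for the moment, N m; "finger_gap": finger opening in mm; "grip_force": force on a finger pad.
Only numpy, scipy, OpenCV 4.12 (cv2) and the standard library are available. Lean on these libraries where they do the work, as an engineer would, in place of code of your own. Each camera call takes 0.05 s, during which the arm holds its last target. There are 200 camera calls.

## Task

Without lifting it off the boards, slide the thin white glass test plate towards the robot until about a third of its length overhangs the front edge of the low plank riser, and let it come to rest there. Then pick it up by the overhanging end, lay it across the two rods of the steel staining rack, centred and at right angles to the rods, and let go. Do not let the glass fall, and leave the other things on the bench where they are.

Things in the scene. Friction and masses are not known exactly. Their poses are not given: they have to be found in the camera images.
- plate: Loose test plate of white opal glass, 120 (x) x 40 (y) x 3 mm, about 35 g, lying flat on the riser; too thin to be grasped well where it lies. Origin at the centre of its underside; its x axis is its length and points away from the robot (turned up to 0.35 rad from the riser's x), z up.
- plate_end (a point): Middle of the plate's near short end, at the underside: 60 mm from the plate's origin along the plate's -x. This is the end that is to overhang.
- riser: Fixed low riser of three brown planks, 300 deep (x) x 280 wide (y) x 80 mm high, flat top 80 mm above the bench, top boards 18 mm thick, nothing but free air in front of its front edge; under the top, two side boards that start 20 mm behind the front edge. Origin on the bench below the middle of the front edge; x points away from the robot, square to the front edge, y along the edge, z up.
- edge (a point): Middle of the riser's front top edge (straight, along the riser's y), 80 mm above the bench; same axes as the riser. Overhang = distance of the plate's end past this line, along the riser's -x.
- rack: Fixed staining rack on the bench, to the left or to the right of the riser: an open steel tray 170 (x) x 110 (y) mm with walls 20 mm high, and above it two round steel rods, 8 mm thick and 104 mm long, lying along the rack's y at x = -20 and +20 mm, their tops 60 mm above the bench; each rod stands on two thin legs (6 mm thick) at y = -48 and +48 mm. Origin at the centre of its underside, z up; either way round is the same.
- rack_mid (a point): Point midway between the two rods, level with their tops (60 mm above the bench), where the middle of the plate's underside belongs; same axes as the rack.
- kit: Bystander: loose cardboard kit carton, 150 x 100 x 65 mm, on the other side of the riser from the rack. Origin at the centre of its underside.
- dropper: Bystander: small amber dropper bottle, 26 mm across, 62 mm high, standing on the riser near its left side. Origin at the centre of its underside.
- jar: Bystander: small white jar, 44 mm across, 60 mm high, standing on the riser near its right side. Origin at the centre of its underside.
- gel: Bystander: clear bottle with a white cap, 60 mm across, 160 mm high, on the bench at the left, beside the riser's back. Origin at the centre of its underside.
- pot: Bystander: terracotta pot with a green plant, 110 mm across, about 170 mm high with the plant, on the bench at the right, beside the riser's back. Origin at the centre of its underside.
Not all that is in view belongs to the job. Of the things like the plate, leave any that is brown; of the rest the larger one is meant.

How it is judged:
By the outcome, as a careful person would: the job done as asked, in the order asked, and still so for the second after the job is handed in, with the robot touching nothing.
It also fails if it takes over 64 s, if anything falls off the work surface, if the arm or the gripper's body presses on something with over 40 N, if the wrist force passes 120 N, or if a joint passes its speed limit or range.

## Working session

There is one attempt and no reset: what is moved stays moved. The work goes in short steps, Python scripts to look and compute and a shell command to move; the robot and the scene stay as the last step left them, time stands still between calls to the robot, and variables do not carry over. Pictures are saved under pics/ and viewed, at most 10 in all, crops included, and the job is handed in when it is done.

```bash
mkdir -p pics; ls
python3 - <<'E'
from bench import r
import cv2
for n in("scene","side"):
    im=r.snapshot(n); cv2.imwrite(f"pics/{n}0.png",im[:,:,::-1]); print(n,r.camera_params(n))
print(r.camera_params("wrist"), r.tcp_to_grasp, r.sense())
E
```

```text
pics
scene {'fx': 453.72048640736006, 'fy': 453.72048640736006, 'cx': 315.25638766491454, 'cy': 238.7385190994919, 'R': array([[ 0.36474021,  0.93110841, -0.00130371],
       [ 0.51105838, -0.20136533, -0.83562631],
       [-0.77832121,  0.30412025, -0.54929679]]), 't': array([-240.77848448, -220.15501103, 1343.1294913 ])}
side {'fx': 433.6722086478092, 'fy': 433.6722086478092, 'cx': 312.96785371030074, 'cy': 245.09892204096477, 'R': array([[-8.34094588e-01, -5.51621147e-01,  5.74015765e-04],
       [-2.98903633e-01,  4.51090742e-01, -8.40936241e-01],
       [ 4.63619280e-01, -7.01591942e-01, -5.41133911e-01]]), 't': array([502.19933197, 224.01291111, 861.82218399])}
{'fx': 332.24495125362336, 'fy': 332.24495125362336, 'cx': 314.9934605017267, 'cy': 242.1097310260631, 'mount': array([[-3.89261571e-04, -9.60494534e-01, -2.78298579e-01,
         7.02367305e+01],
       [ 9.99999547e-01, -6.15740457e-04,  7.26392314e-04,
         5.15002326e-01],
       [-8.69055541e-04, -2.78298170e-01,  9.60494338e-01,
        -1.41574989e+02],
       [ 0.00000000e+00,  0.00000000e+00,  0.00000000e+00,
         1.00000000e+00]])} 18.700000000000003 {'time': 0.1, 'joint_pos': array([-6.94636061e+01,  7.51336707e+00,  8.53227195e+01, -1.23877844e-03,
        8.72602669e+01, -4.89461479e+00]), 'qd': array([-0.02973266, -0.05195111, -0.13349756,  0.07961915, -0.01582505,
        0.05701028]), 'joint_efforts': array([ 4.03551476e-04, -5.70952785e+01, -5.01940084e+01, -2.00681425e-04,
        8.13406426e-03, -1.32162736e-04]), 'tool_pos': array([ 257.48124814, -541.40491249,  230.32542502]), 'tcp_rot': array([-1.79903892e+02, -6.98844063e-03,  2.54310631e+01]), 'ft_force': array([-0.76990465,  0.18617971,  0.08658456]), 'wrist_torque': array([-0.00376391,  0.09084   ,  0.01990359]), 'grip_force': 0.0, 'finger_gap': 85.41823258642454}
```

View pics/scene0.png

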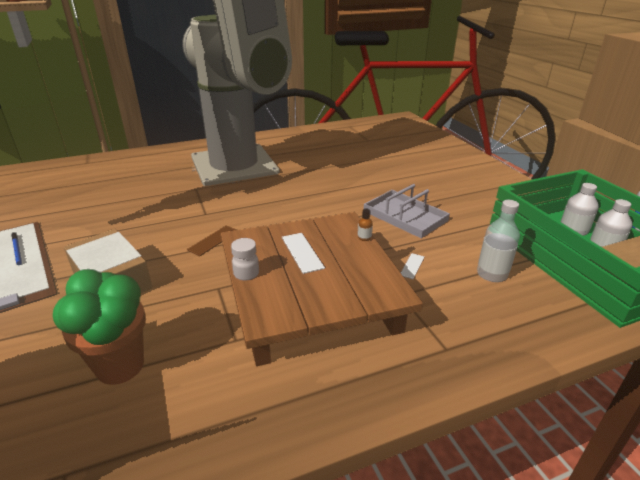

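View pics/side0.png

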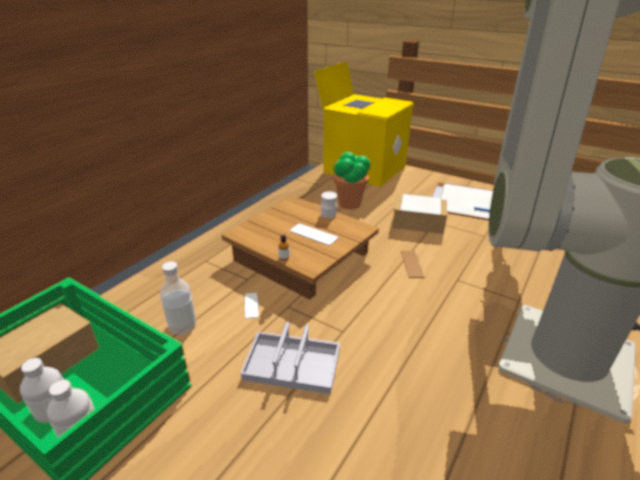

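Scene candidates: a white strip on the riser at (302,252), a small white strip on the bench at (412,266) and a brown strip at (210,240). I choose the one on the riser, since it is white, larger and on the boards. Its near end is next to the front edge of the riser, the side towards the robot at the top of the image. A close crop will check this.

Run:
```python
import cv2
a=cv2.imread("pics/scene0.png")[180:350,205:455]
b=cv2.imread("pics/side0.png")[180:400,210:390]
cv2.imwrite("pics/ca.png",cv2.resize(a,None,fx=3.2,fy=3.2,interpolation=cv2.INTER_CUBIC))
cv2.imwrite("pics/cb.png",cv2.resize(b,None,fx=2.7,fy=2.7,interpolation=cv2.INTER_CUBIC))
```

```text
(no output)
```

View pics/ca.png

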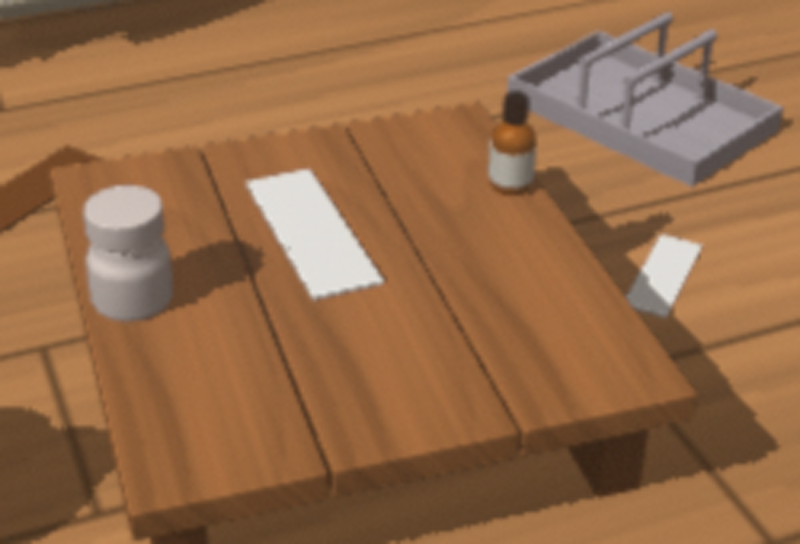

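View pics/cb.png

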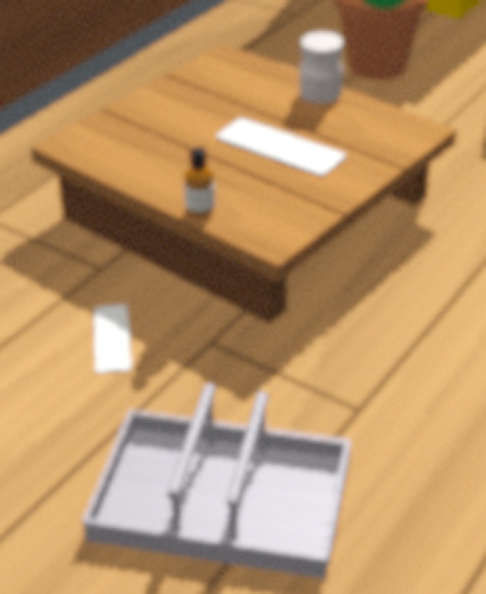

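```bash
cat > h.py <<'E'
import numpy as np
from bench import r
def ray(name,u,v,z,tool=None):
    c=r.camera_params(name); d=np.array([(u-c['cx'])/c['fx'],(v-c['cy'])/c['fy'],1])
    if 'mount' in c:
        T=tool@c['mount']; o=T[:3,3]; d=T[:3,:3]@d
    else: o=-c['R'].T@c['t']; d=c['R'].T@d
    return o+d*(z-o[2])/d[2]
def toolT(s):
    from scipy.spatial.transform import Rotation as Ro
    T=np.eye(4);T[:3,:3]=Ro.from_euler('xyz',s['tcp_rot'],degrees=True).as_matrix();T[:3,3]=s['tool_pos'];return T
E
python3 - <<'E'
from h import *
A=lambda u,v,z: ray("scene",205+u/3.2,180+v/3.2,z)
B=lambda u,v,z: ray("side",210+u/2.7,180+v/2.7,z)
def go(n,f,pts,z): print(n,[np.round(f(*p,z)[:2]).astype(int).tolist() for p in pts])
go("plate A NR NL FL FR",A,[(247,182),(310,169),(382,281),(316,298)],83)
go("plate B NR NL FL FR",B,[(346,155),(325,173),(216,137),(240,118)],83)
go("riser A",A,[(52,170),(490,103),(694,393),(133,518)],80)
go("riser B",B,[(455,133),(281,268),(35,152),(225,48)],80)
go("rods A",A,[(585,62),(670,17),(628,85),(714,35)],58)
go("rods B",B,[(210,386),(175,495),(262,395),(235,500)],58)
go("tray A",A,[(508,78),(600,33),(782,110),(693,168)],20)
go("tray B",B,[(130,412),(348,440),(328,558),(88,525)],20)
go("dropper/jar A",A,[(512,188),(130,312)],80)
E
```

```text
plate A NR NL FL FR [[550, -24], [550, 15], [670, 13], [671, -25]]
plate B NR NL FL FR [[543, -25], [543, 12], [663, 15], [664, -27]]
riser A [[490, -129], [514, 153], [806, 122], [786, -153]]
riser B [[479, -122], [500, 149], [791, 127], [769, -147]]
rods A [[452, 260], [412, 355], [492, 272], [450, 369]]
rods B [[481, 273], [439, 370], [444, 260], [403, 352]]
tray A [[392, 231], [352, 332], [508, 395], [552, 292]]
tray B [[540, 298], [387, 231], [343, 331], [495, 398]]
dropper/jar A [[609, 121], [642, -119]]
```

The crop shows a larger white strip with nothing else on it. Its centre is about (607,-5) at height 83, with sides about 120 x 40 and yaw near 0. The front edge is at x≈495 and the rack is at about (446,314) with yaw about 23°. These fit the sizes given. Next I go to a viewing pose behind the plate.

```bash
python3 -m handwheel '[[0,0,0,8.48],[0,0,0,8.48],[0,0,0,8.48]]' 0 30; python3 -m handwheel '[[0.043,-0.048,0,0],[0.043,-0.048,0,0],[0.043,-0.048,0,0],[0.043,-0.048,0,0],[0.043,-0.048,0,0],[0.043,-0.048,0,0],[0.043,-0.048,0,0],[0.043,-0.048,0,0],[0.043,-0.048,0,0],[0.043,-0.048,0,0]]'; python3 -m handwheel '[[0.02,-0.04,0.02,0],[0,-0.017,0,0],[0,0,0,0],[0,0,0,0],[0,0,0,0]]'
python3 - <<'E'
from h import *
import cv2
s=r.sense(); im=r.snapshot("wrist"); cv2.imwrite("pics/w1.png",im[:,:,::-1])
np.save("w1.npy",toolT(s)); print(s['time'],s['tool_pos'],s['tcp_rot'])
E
```

```text
time: 0.4
tool_pos: [257.5, -541.5, 230.6]
tcp_rot: [-179.9, 0.0, -0.4]
ft_force: [-0.6, -0.3, -0.2]
finger_gap: 43.9
grip_force: 0.0
time: 1.4
tool_pos: [592.2, -167.6, 230.9]
tcp_rot: [-180.0, 0.0, -0.0]
ft_force: [-0.1, 0.2, -0.3]
finger_gap: 0.2
grip_force: 0.0
time: 1.9
tool_pos: [611.2, -114.0, 211.9]
tcp_rot: [180.0, -0.0, -0.1]
ft_force: [-0.1, -0.5, -0.5]
finger_gap: 0.1
grip_force: 0.0
1.9 [ 611.17900283 -113.95789384  211.91425967] [ 1.79959317e+02 -4.21661957e-02 -8.86647678e-02]
```

View pics/w1.png

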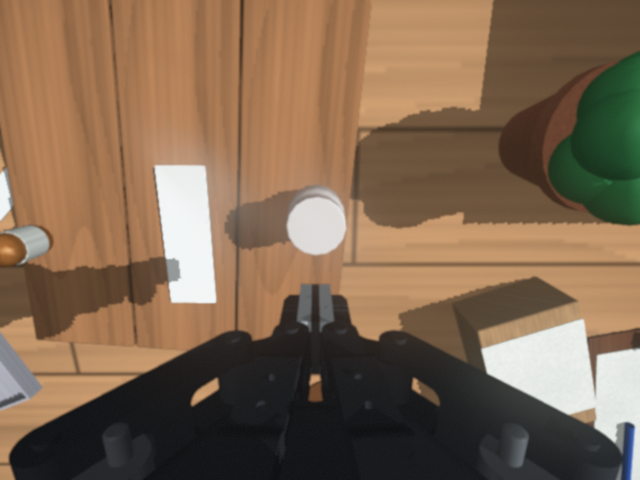

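The wrist view shows the plate with far corners at (155,166) and (206,165), and near corners at (216,302) and (171,303). The front edge runs from (37,338) to (190,348), and the jar top is at (316,225).

Run:
```python
from h import *
T=np.load("w1.npy")
for n,p,z in[("plate",[(155,166),(206,165),(216,302),(171,303)],83),("edge",[(37,338),(190,348)],80),("riser side",[(368,20),(344,265)],80),("jar",[(316,225)],140)]:
    print(n,[ray("wrist",*q,z,T)[:2].round(1).tolist() for q in p])
```

```text
plate [[666.7, 12.1], [667.4, -28.5], [548.0, -26.3], [547.2, 14.0]]
edge [[510.1, 144.7], [499.0, 3.2]]
riser side [[768.7, -153.3], [581.8, -140.2]]
jar [[631.7, -115.5]]
```

```bash
python3 -m handwheel '[[0.027,-0.035,0,1],[0.027,-0.035,0,0],[0.027,-0.036,0,0],[0,0,0.02,0],[0,0,0.03,0],[0,0,0.03,0],[0,0,0.025,0],[0,0,0.01,0],[0,0,0,0],[0,0,0,0]]'; python3 -m handwheel '[[0,0,0.005,0],[0,0,0.005,0],[0,0,0,0],[0,0,0,0]]'
```

```text
time: 2.95
tool_pos: [694.5, -8.3, 98.0]
tcp_rot: [180.0, -0.1, -1.1]
ft_force: [0.3, 0.0, 0.5]
finger_gap: 0.0
grip_force: 0.0
time: 3.35
tool_pos: [693.6, -7.4, 86.3]
tcp_rot: [-180.0, 0.0, -1.0]
ft_force: [1.0, -0.0, -0.5]
finger_gap: 0.2
grip_force: 0.0
```

```bash
for i in 1 2; do python3 -m handwheel '[[0,0,0.002,0],[0,0,0,0],[0,0,0,0]]'; done;  for i in 1 2 3; do python3 -m handwheel '[[0,0,0.001,0],[0,0,0,0]]';done
```

```text
time: 3.65
tool_pos: [693.6, -7.5, 84.3]
tcp_rot: [180.0, 0.0, -1.0]
ft_force: [-0.1, -1.0, -0.6]
finger_gap: 0.2
grip_force: 0.0
time: 3.95
tool_pos: [693.5, -7.5, 82.1]
tcp_rot: [-180.0, 0.0, -1.0]
ft_force: [-0.3, 0.9, -0.1]
finger_gap: -0.1
grip_force: 0.0
time: 4.15
tool_pos: [693.5, -7.5, 81.1]
tcp_rot: [-180.0, 0.0, -1.0]
ft_force: [0.1, 0.0, -0.4]
finger_gap: -0.3
grip_force: 0.0
time: 4.35
tool_pos: [693.6, -7.5, 80.2]
tcp_rot: [-180.0, 0.0, -1.0]
ft_force: [-0.8, 0.6, 0.2]
finger_gap: 0.1
grip_force: 0.0
time: 4.55
tool_pos: [693.7, -7.5, 80.1]
tcp_rot: [180.0, -0.0, -1.0]
ft_force: [-3.1, -1.1, 5.1]
finger_gap: 0.3
grip_force: 2.4
```

```bash
python3 -m handwheel '[[0,0,-0.0012,0],[-0.005,0,0,0],[-0.005,0,0,0],[-0.005,0,0,0],[-0.005,0,0,0],[-0.005,0,0,0],[-0.005,0,0,0],[-0.005,0,0,0],[-0.005,0,0,0],[-0.005,0,0,0]]';python3 -m handwheel '[[-0.006,0,0,0],[-0.006,0,0,0],[-0.006,0,0,0],[-0.006,0,0,0],[-0.006,0,0,0],[-0.004,0,0,0],[-0.003,0,0,0],[0,0,0,0],[0,0,0,0]]'
python3 - <<'E'
from h import *
import cv2
s=r.sense(); im=r.snapshot("wrist"); im2=r.snapshot("scene")
np.save("w2.npy",toolT(s)); print(s['time'],s['tool_pos'],s['tcp_rot'])
a=np.vstack([im[240:480,120:520],cv2.resize(im2[190:310,215:415],None,fx=2,fy=2)])
cv2.imwrite("pics/w2.png",a[:,:,::-1])
E
```

```text
time: 5.55
tool_pos: [648.2, -6.7, 80.5]
tcp_rot: [-180.0, -0.0, -1.0]
ft_force: [-0.6, 0.2, -0.5]
finger_gap: -0.3
grip_force: 0.1
time: 6.45
tool_pos: [611.7, -6.1, 80.5]
tcp_rot: [180.0, -0.0, -1.0]
ft_force: [0.8, -0.4, -0.0]
finger_gap: -0.2
grip_force: 0.0
6.45 [611.66077929  -6.06068417  80.51894244] [ 1.79998121e+02 -4.86680498e-03 -1.00925472e+00]
```

View pics/w2.png

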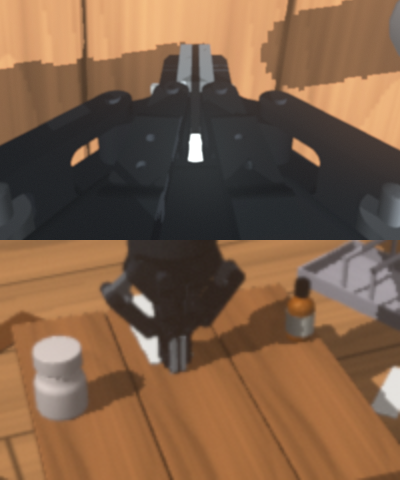

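The fingers stand behind the plate's far end, which shows at crop (153,362), i.e. scene (291.5,251). The plate is still flat and straight.

Run:
```python
from h import *
print(ray("scene",291.5,251,83), ray("scene",205+316/3.2,180+298/3.2,83))
```

```text
[600.95426453 -22.96985664  83.        ] [670.5829609  -24.89440076  83.        ]
```

```bash
python3 -m handwheel '[[-0.005,0,0,0],[-0.005,0,0,0],[-0.005,0,0,0],[-0.004,0,0,0],[-0.0015,0,0,0],[0,0,0,0],[0,0,0,0]]'
python3 -m handwheel '[[0.004,0,0,0],[0.006,0,0,0],[0,0,-0.02,0],[0,0,-0.03,0],[0,0,-0.04,0],[0,0,-0.03,0],[0,0,0,0],[0,0,0,0],[0,0,0,0]]'
python3 - <<'E'
from h import *
import cv2
s=r.sense(); im=r.snapshot("wrist"); im2=r.snapshot("scene")
np.save("w3.npy",toolT(s)); print(s['time'],s['tool_pos'],s['tcp_rot'])
cv2.imwrite("pics/s3.png",im2[:,:,::-1]);cv2.imwrite("pics/w3.png",im[:,:,::-1])
a=cv2.resize(im2[190:310,215:415],None,fx=4,fy=4,interpolation=cv2.INTER_CUBIC)
cv2.imwrite("pics/s3c.png",a[:,:,::-1])
E
```

```text
time: 7.25
tool_pos: [591.0, -5.7, 80.4]
tcp_rot: [-180.0, 0.0, -1.0]
ft_force: [0.4, -0.1, -0.5]
finger_gap: -0.3
grip_force: 0.0
time: 8.15
tool_pos: [600.6, -5.8, 198.9]
tcp_rot: [-180.0, 0.1, -1.0]
ft_force: [-0.7, -1.0, 0.2]
finger_gap: -0.0
grip_force: 0.0
8.15 [600.58134369  -5.80608993 198.90523728] [-1.79990849e+02  1.29654061e-01 -1.01456681e+00]
```

View pics/s3c.png

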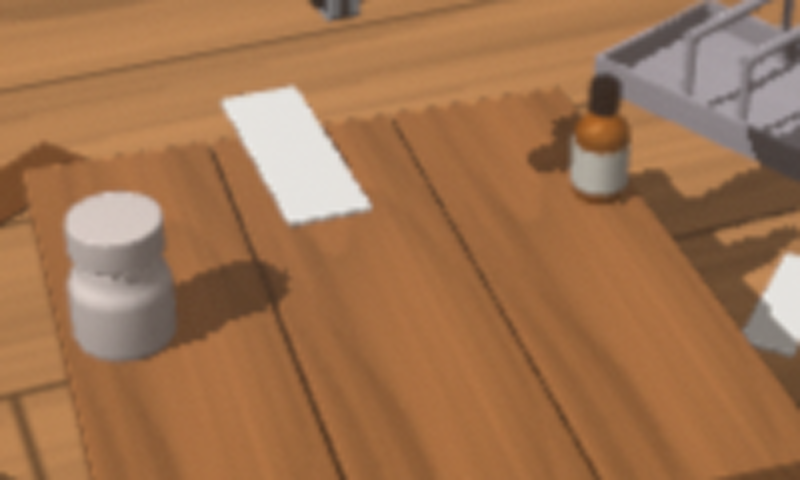

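The plate overhangs the edge. Its corners in the crop are NR (222,102), NL (295,87), FL (372,209) and FR (293,224). The edge meets the plate sides at about (242,139) and (322,124).

Run:
```python
from h import *
A=lambda u,v,z: ray("scene",215+u/4,190+v/4,z)[:2].round(1).tolist()
print([A(*p,83) for p in[(222,102),(295,87),(372,209),(293,224)]],[A(*p,80) for p in [(28,172),(205,146),(340,121),(560,91)]])
```

```text
[[464.8, -21.8], [463.9, 17.9], [585.2, 14.9], [583.5, -23.3]] [[489.7, -127.2], [498.1, -40.7], [500.0, 29.7], [513.5, 146.4]]
```

The overhang is about 37 mm, close to a third. Next is the grasp across the overhanging end, with TCP at about (476,-4,61).

```bash
python3 -m handwheel '[[-0.03,0,0,0],[-0.03,0,0,0],[-0.03,0,0,0],[-0.0345,0.0005,0,0],[0,0,0.03,0],[0,0,0.03,0],[0,0,0,0],[0,0,0,0],[0,0,0,0]]' 0.0854 30
python3 - <<'E'
from h import *
import cv2
s=r.sense(); im=r.snapshot("wrist")
np.save("w4.npy",toolT(s)); print(s['time'],s['tool_pos'],s['finger_gap'])
cv2.imwrite("pics/w4.png",im[:,:,::-1])
E
```

```text
time: 9.15
tool_pos: [477.5, -4.3, 141.8]
tcp_rot: [180.0, -0.1, -1.0]
ft_force: [0.5, 0.8, 0.6]
finger_gap: 84.9
grip_force: 0.0
9.15 [477.49623134  -4.25126379 141.77539973] 84.94302147361259
```

View pics/w4.png

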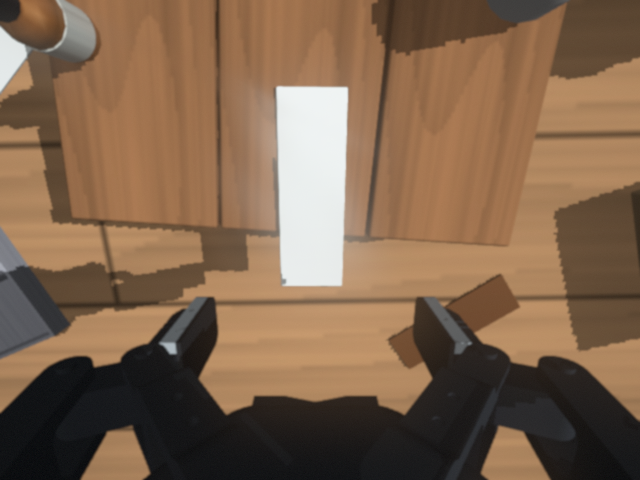

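The open fingers straddle the plate line. The plate's far corners are (277,87) and (348,87), the near ones (342,286) and (281,286), and the edge runs (70,218)–(510,245).

Run:
```python
from h import *
T=np.load("w4.npy")
for p,z in[((277,87),83),((348,87),83),((342,286),83),((281,286),83),((70,218),80),((510,245),80)]: print(ray("wrist",*p,z,T)[:2].round(1))
```

```text
[579.8  14.2]
[579.1 -25.1]
[460.  -22.3]
[460.7  17.5]
[507.7 147.2]
[ 485.  -129.8]
```

```bash
python3 -m handwheel '[[-0.003,-0.0015,0,0.5],[0,0,0.02,0],[0,0,0.025,0],[0,0,0.02,0],[0,0,0.01,0],[0,0,0.006,0],[0,0,0,0],[0,0,0,0]]'; python3 -m handwheel '[[0,0,0,0],[0,0,0,0],[0,0,0,0],[0,0,0,0],[0,0,0,0],[0,0,0,0],[0,0,0,0],[0,0,0,0]]' 0.03 40
python3 - <<'E'
from h import *
import cv2
im2=r.snapshot("side");im=r.snapshot("scene")
a=np.hstack([cv2.resize(x,None,fx=3,fy=3) for x in (im2[190:310,265:395],im[170:290,215:345])])
cv2.imwrite("pics/s5.png",a[:,:,::-1])
E
```

```text
time: 10.0
tool_pos: [474.5, -2.7, 60.5]
tcp_rot: [180.0, -0.1, -1.5]
ft_force: [-0.4, 0.1, 0.4]
finger_gap: 85.0
grip_force: 0.0
time: 10.8
tool_pos: [474.0, -2.7, 59.8]
tcp_rot: [180.0, -0.0, -1.5]
ft_force: [-0.7, -0.0, 5.4]
finger_gap: 38.5
grip_force: 39.8
```

View pics/s5.png

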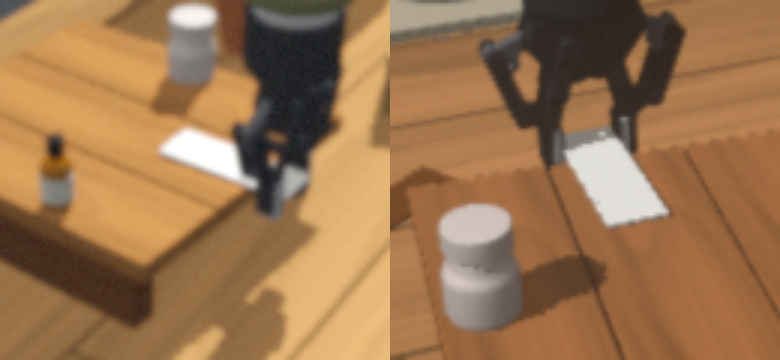

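The side and scene crops show the pads holding the plate's overhanging end, with the plate still flat. Lift, then carry it to above the rack.

```bash
python3 -m handwheel '[[0,0,-0.005,0],[0,0,-0.01,0],[0,0,-0.015,0],[0,0,-0.02,0],[0,0,-0.025,0],[0,0,-0.025,0],[0,0,-0.015,0],[0,0,-0.005,0],[0,0,0,0]]' - 40
python3 -m handwheel '[[-0.004,-0.017,0,0],[-0.008,-0.03,0,0],[-0.008,-0.03,0,0],[-0.008,-0.03,0,0],[-0.008,-0.03,0,0],[-0.008,-0.03,0,0],[-0.008,-0.03,0,0],[-0.008,-0.03,0,0],[-0.008,-0.03,0,0],[-0.008,-0.03,0,0]]'
python3 -m handwheel '[[-0.002,-0.01,0,-4],[0,0,0,-6],[0,0,0,-6],[0,0,0,-5],[0,0,0,-3.3],[0,0,0,0],[0,0,0,0],[0,0,0,0]]'
python3 - <<'E'
from h import *
import cv2
s=r.sense(); im=r.snapshot("wrist")
np.save("w6.npy",toolT(s)); print(s['time'],s['tool_pos'],s['tcp_rot'])
cv2.imwrite("pics/w6.png",im[:,:,::-1])
E
```

```text
time: 11.8
tool_pos: [473.9, -2.6, 179.9]
tcp_rot: [180.0, -0.1, -1.5]
ft_force: [-0.4, 0.4, -0.6]
finger_gap: 38.9
grip_force: 40.1
time: 12.8
tool_pos: [403.9, 287.0, 177.5]
tcp_rot: [179.9, 0.1, -1.5]
ft_force: [0.6, -0.3, -0.4]
finger_gap: 38.4
grip_force: 40.2
time: 13.6
tool_pos: [403.2, 296.1, 178.8]
tcp_rot: [180.0, 0.1, 22.7]
ft_force: [-0.4, 0.8, -0.7]
finger_gap: 38.4
grip_force: 40.2
13.6 [403.21375534 296.12225228 178.77622611] [1.79992660e+02 6.66272788e-02 2.27029474e+01]
```

View pics/w6.png

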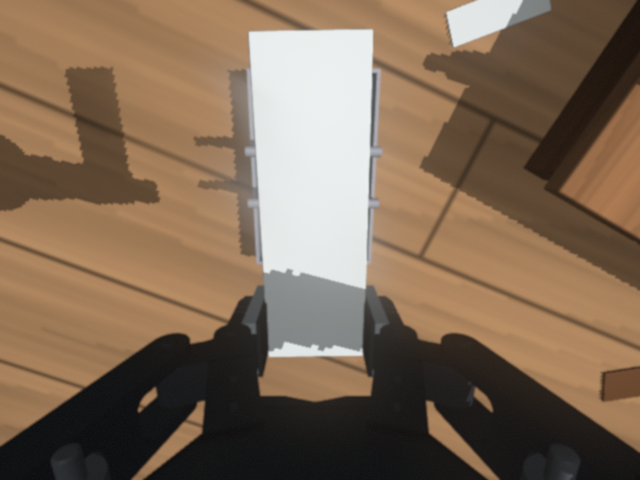

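The wrist view (my tenth and last) shows the plate held level, with corners (249,31), (373,30), (361,356) and (268,356). The rack lies squarely beneath, with rod ends at (247,152), (381,152), (249,204) and (379,203).

Run:
```python
from h import *
T=np.load("w6.npy")
P=np.array([ray("wrist",*p,56,T) for p in[(247,152),(381,152),(249,204),(379,203)]])
Ti=np.linalg.inv(T)
tl=lambda X:(Ti@np.append(X,1))[:3].round(1)
print("rods tool",[tl(p) for p in P],"mid",tl(P.mean(0)),P.mean(0))
R=np.array([ray("wrist",*p,20,T) for p in[(245,70),(379,70),(371,262),(258,262)]]);print("rim",[tl(p) for p in R],tl(R.mean(0)))
for zt in(200,203,206):
    Q=np.array([ray("wrist",*p,zt,T) for p in[(249,31),(373,30),(361,356),(268,356)]]);print(zt,[tl(p) for p in Q],tl(Q.mean(0)))
```

```text
rods tool [array([ 65.8, -51.4, 122.7]), array([ 65.7,  51.5, 122.7]), array([ 25.5, -52.1, 122.7]), array([ 26.3,  52. , 122.8])] mid [ 45.8  -0.  122.7] [445.34357624 313.76062955  56.        ]
rim [array([129.9, -56.4, 158.6]), array([129.9,  53.2, 158.6]), array([-36.6,  54.4, 158.8]), array([-36.6, -53.8, 158.8])] [ 46.6  -0.7 158.7]
200 [array([105.4, -20.3, -21.3]), array([105.6,  19.1, -21.3]), array([-14.3,  19.9, -21.2]), array([-14.2, -19.1, -21.2])] [ 45.6  -0.1 -21.3]
203 [array([104.5, -19.8, -24.3]), array([104.8,  18.6, -24.3]), array([-12.2,  19.4, -24.2]), array([-12.1, -18.6, -24.2])] [ 46.2  -0.1 -24.3]
206 [array([103.6, -19.3, -27.3]), array([103.9,  18.2, -27.3]), array([-10.1,  18.9, -27.2]), array([-10. , -18.1, -27.2])] [ 46.9  -0.1 -27.3]
```

Plate and rack are lined up to within 1 mm. Lower the plate until it touches.

```bash
python3 -m handwheel '[[0,0,0.01,0],[0,0,0.02,0],[0,0,0.025,0],[0,0,0.025,0],[0,0,0.025,0],[0,0,0.015,0],[0,0,0.008,0],[0,0,0.004,0],[0,0,0,0],[0,0,0,0]]'; for i in 1 2 3 4; do python3 -m handwheel '[[0,0,0.001,0],[0,0,0,0]]' | grep -E "tool_pos|ft_f"; done
```

```text
time: 14.65
tool_pos: [404.2, 296.7, 48.4]
tcp_rot: [-180.0, -0.1, 22.8]
ft_force: [0.1, 0.0, 0.8]
finger_gap: 38.7
grip_force: 40.2
tool_pos: [404.0, 296.6, 47.2]
ft_force: [0.1, -0.1, 0.3]
tool_pos: [403.5, 296.4, 45.6]
ft_force: [-0.5, -0.2, -0.4]
tool_pos: [403.4, 296.3, 44.3]
ft_force: [-0.4, 0.5, -0.3]
tool_pos: [403.4, 296.3, 43.3]
ft_force: [-0.7, 0.1, -0.1]
```

```bash
for i in 1 2 3 4; do python3 -m handwheel '[[0,0,0.0007,0],[0,0,0,0]]' | grep -E "tool_pos|ft_f"; done
```

```text
tool_pos: [403.5, 296.3, 42.7]
ft_force: [-0.1, 0.4, -0.5]
tool_pos: [403.5, 296.3, 42.0]
ft_force: [0.1, -0.1, -0.6]
tool_pos: [403.5, 296.3, 41.3]
ft_force: [-0.3, -0.2, -0.3]
tool_pos: [403.5, 296.3, 40.6]
ft_force: [0.2, -0.4, -0.2]
```

```bash
for i in 1 2 3; do python3 -m handwheel '[[0,0,0.0005,0],[0,0,0,0]]' | grep -E "tool_pos|ft_f"; done
```

```text
tool_pos: [403.6, 296.4, 40.2]
ft_force: [-0.1, 0.6, 1.3]
tool_pos: [403.6, 296.4, 39.9]
ft_force: [-1.6, -0.8, 2.0]
tool_pos: [403.6, 296.4, 39.4]
ft_force: [-1.5, -1.9, 5.4]
```

Contact is at about 40. Ease off slightly and release.

```bash
python3 -m handwheel '[[0,0,-0.0007,0],[0,0,0,0]]' - 20;python3 -m handwheel '[[0,0,0,0],[0,0,0,0],[0,0,0,0],[0,0,0,0],[0,0,0,0]]' 0.046
python3 -m handwheel '[[0,0,0,0],[0,0,0,0],[0,0,0,0],[0,0,0,0]]' 0.07
python3 -m handwheel '[[0,0,-0.005,0],[0,0,-0.01,0],[0,0,-0.025,0],[0,0,-0.03,0],[0,0,-0.03,0],[0,0,-0.03,0],[0,0,-0.01,0],[0,0,0,0],[0,0,0,0],[0,0,0,0]]'
python3 - <<'E'
from h import *
import cv2
s=r.sense(); im=r.snapshot("wrist"); T=toolT(s); Ti=np.linalg.inv(T)
print(s['time'],s['tool_pos'],s['tcp_rot'])
m=(im.min(2)>195).astype(np.uint8); n,l,st,c=cv2.connectedComponentsWithStats(m)
for i in range(1,n):
    if st[i,4]>800:
        q=cv2.boxPoints(cv2.minAreaRect(np.argwhere(l==i)[:,::-1].astype(np.float32)))
        X=np.array([ray("wrist",*p,63,T) for p in q]); print(st[i],q.round().tolist(),[(Ti@np.append(x,1))[:2].round(1).tolist() for x in X],X.mean(0).round(1))
cv2.imwrite("pics/w7.png",im[:,:,::-1])
E
```

```text
time: 17.05
tool_pos: [403.6, 296.4, 40.0]
tcp_rot: [-180.0, -0.0, 22.8]
ft_force: [-1.3, -0.8, 2.8]
finger_gap: 38.7
grip_force: 40.3
time: 17.55
tool_pos: [403.5, 296.3, 39.8]
tcp_rot: [180.0, 0.0, 22.8]
ft_force: [-0.1, -0.7, 0.2]
finger_gap: 46.1
grip_force: 0.0
time: 17.95
tool_pos: [403.5, 296.3, 39.9]
tcp_rot: [-180.0, -0.0, 22.8]
ft_force: [-0.3, -0.5, -0.1]
finger_gap: 69.9
grip_force: 0.0
time: 18.95
tool_pos: [402.5, 295.8, 178.0]
tcp_rot: [180.0, 0.2, 22.8]
ft_force: [-0.7, -0.4, -0.6]
finger_gap: 70.0
grip_force: 0.0
18.95 [402.53967005 295.76634804 177.95958225] [1.79977221e+02 1.75724849e-01 2.27881677e+01]
[ 447    0   77   46 2226] [[441.0, 11.0], [517.0, -17.0], [530.0, 17.0], [454.0, 46.0]] [[156.7, 85.3], [172.7, 132.8], [153.0, 144.8], [136.2, 96.3]] [589.3 249.7  63. ]
[  245    76   137   177 14173] [[245.0, 76.0], [381.0, 76.0], [381.0, 252.0], [245.0, 252.0]] [[117.3, -48.3], [117.3, 47.1], [-12.5, 54.3], [-12.4, -56.0]] [450.3 316.6  63. ]
```

Run:
```python
from h import *
import cv2
T=toolT(r.sense()); Ti=np.linalg.inv(T)
im=cv2.imread("pics/w7.png")
m=(im.min(2)>195).astype(np.uint8); m=cv2.morphologyEx(m,cv2.MORPH_OPEN,np.ones((25,25)))
n,l,st,c=cv2.connectedComponentsWithStats(m)
for i in range(1,n):
        q=cv2.boxPoints(cv2.minAreaRect(np.argwhere(l==i)[:,::-1].astype(np.float32)))
        X=np.array([ray("wrist",*p,63,T) for p in q]); print(st[i],q.round().tolist(),[(Ti@np.append(x,1))[:2].round(1).tolist() for x in X],X.mean(0).round(1))
g=im.min(2); print(g[60:310:6,313].tolist()); print(g[180,230:400:3].tolist())
```

```text
[ 451    0   65   38 2019] [[451.0, 0.0], [515.0, 0.0], [515.0, 37.0], [451.0, 37.0]] [[163.1, 90.9], [163.1, 133.4], [141.4, 137.0], [141.4, 93.4]] [586.6 249.8  63. ]
[  262    76    90   177 12853] [[261.0, 251.0], [266.0, 74.0], [353.0, 76.0], [348.0, 254.0]] [[-11.7, -42.8], [118.8, -33.4], [117.3, 27.1], [-13.8, 27.3]] [448.6 321.   63. ]
[129, 178, 110, 219, 218, 218, 253, 253, 253, 253, 253, 253, 253, 253, 253, 253, 253, 253, 253, 252, 252, 252, 252, 252, 252, 252, 251, 251, 251, 251, 251, 251, 214, 139, 154, 142, 137, 131, 129, 118, 113, 116]
[91, 93, 96, 100, 104, 108, 111, 124, 143, 123, 148, 152, 152, 155, 160, 170, 204, 193, 203, 209, 252, 252, 252, 252, 252, 252, 252, 252, 252, 252, 252, 252, 253, 253, 253, 253, 252, 230, 223, 219, 202, 148, 147, 143, 141, 139, 126, 157, 210, 134, 132, 131, 131, 131, 132, 132, 131]
```

Threshold 240 separates the plate.

Run:
```python
from h import *
import cv2
T=toolT(r.sense()); Ti=np.linalg.inv(T)
im=cv2.imread("pics/w7.png")
m=(im.min(2)>238).astype(np.uint8)
n,l,st,c=cv2.connectedComponentsWithStats(m)
for i in range(1,n):
    if st[i,4]>500:
        q=cv2.boxPoints(cv2.minAreaRect(np.argwhere(l==i)[:,::-1].astype(np.float32)))
        X=np.array([ray("wrist",*p,63,T) for p in q]); print(st[i],q.round().tolist(),[(Ti@np.append(x,1))[:2].round(1).tolist() for x in X],X.mean(0).round(1))
```

```text
[ 448    0   75   45 2080] [[443.0, 12.0], [516.0, -16.0], [528.0, 17.0], [455.0, 45.0]] [[156.3, 86.0], [172.1, 132.4], [153.5, 143.9], [136.8, 96.7]] [589.3 249.7  63. ]
[ 285   92   56  160 8422] [[285.0, 92.0], [340.0, 92.0], [340.0, 251.0], [285.0, 251.0]] [[107.0, -20.5], [107.0, 18.5], [-11.6, 21.0], [-11.5, -23.6]] [445.8 315.1  63. ]
```

The plate measures 119 x 40 at height 63. Its centre (445.8,315.1) is within 2 mm of the rack's middle, it lies square to the rods, and the arm is clear.

```bash
python3 -c "
from bench import r
print(r.hand_in())"
```

```text
the job is handed in; nothing more can be done
None
```

The plate was slid to about a 36–38 mm overhang (roughly a third), picked up by that end, and laid across the two rods, square and within about 2 mm of centre, and the job is handed in at about 19 s.

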